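# Seat a rocker shaft in a V-block stand and hold it down for gauging

### The job

Take the steel rocker shaft off its blue rest and lay it in the two vees of the V-block stand, its brass-banded end towards the red end stop and its middle midway between the vees, leaving everything else on the bench alone. Press it down with about 15 N so that it bears on both sloping sides of the vees, and finish like that: your program ends with the gripper still holding the shaft pressed into the stand for gauging; do not let go.

Things in the scene. Friction and masses are not known exactly. Their poses are not given: they have to be found in the camera images.
- shaft: loose steel rocker shaft, a plain cylinder 24 mm in diameter and 130 mm long, about 0.25 kg; origin at its centre, y along its axis, +y towards the end with the 20 mm wide brass band (band 42 to 62 mm from the centre). It starts lying level on the blue rest, free to be gripped across its middle from above and lifted straight up
- band_end (a point): centre of the end face of the shaft next to the brass band (65 mm from the shaft's origin along its +y)
- rest: fixed blue plastic rest, 66x128 mm base 8 mm thick, with two shallow notched supports 16 mm thick at y = +-46 mm; between them (76 mm wide) it is open down to the base. The shaft lies along its y, axis 45 mm above the rest's underside; the shaft's banded end is at the rest's +y. Origin at the centre of the underside, z up
- vstand: fixed V-block stand: grey base 80x176 mm, 12 mm thick, two steel vees (each 60 mm wide, 22 mm thick along y, 57 to 62 mm high, 90 degree groove, 34 mm wide at the top) at y = +-46 mm, with 70 mm free between them down to the base. Grooves run along y. The red end stop (36 mm wide, 7 mm thick, 66 mm high) stands at y = +79 to +86 mm. Origin at the centre of the underside, z up
- seat (a point): point of the stand midway between the vees, 60 mm above its underside: where the shaft's centre lies when it is seated. The seated shaft reaches to 14 mm from the red stop
- face_far: the +x sloping side (in the stand's frame) of both vees, fixed in the stand, rigid; origin and axes are those of the stand
- face_near: the -x sloping side of both vees, likewise. Beware: a shaft in a tight grip a fraction of a millimetre off the groove's middle bears on one side only; yield sideways until the sideways force is gone, or let the shaft settle in the vees and press on it afresh
- rocker_1: brown rocker arm, 34x66x34 mm, loose bystander, to be left alone; origin at the centre of its underside
- rocker_2: second brown rocker arm, 34x66x34 mm, loose bystander, to be left alone; origin at the centre of its underside
- tape_roll: black tape roll lying flat, 68 across, height 19 mm, loose bystander, to be left alone; origin at the centre of its underside
- can_dry_lube: white aerosol can standing, 67 across, height 234 mm, loose bystander, to be left alone; origin at the centre of its underside
- key_fob: black key fob, 34x78x16 mm, loose bystander, to be left alone; origin at the centre of its underside

How it is judged (in metres and radians):
On the way:
1. the shaft is lifted clear of the rest in the gripper, at least 25 mm above where it lay (height (world z) of shaft above 0.07 m and contact force between the fingers and shaft above 2 N and contact force between shaft and rest below 0.1 N), for 0.2 s.
At the end, for the whole second after the job is handed in: shaft in the vees: within 0.05 rad of the grooves, 2.5 mm of seated height and groove middle, 10 mm of midway between the vees, banded end at the red stop's side, at rest; over 3 N on each sloping side (both vees together), fingers still on it with over 2 N (contact force between the fingers and shaft above 2 N and contact force between shaft and face_far above 3 N and contact force between shaft and face_near above 3 N and angle between the y axis of shaft and the y axis of vstand, either way round below 0.05 rad and x of shaft in the frame of vstand between -0.0025 and 0.0025 m and y of shaft in the frame of vstand between -0.01 and 0.01 m and z of shaft in the frame of vstand between 0.0575 and 0.0625 m and y of band_end in the frame of vstand above 0.04 m and linear speed of shaft below 0.02 m/s); the arm keeps its last pose, push and grip.
It fails at once if the shaft is dropped onto the bench (height (world z) of shaft below 0.03 m).
It fails at once if the shaft is rammed into the vees (more than 60 N on one side) (contact force between shaft and face_far above 60 N or contact force between shaft and face_near above 60 N).
It fails at once if a bystander is moved more than 30 mm (distance of any of rocker_1, rocker_2, tape_roll, can_dry_lube, key_fob from where it was at the start of the episode above 0.03 m).
It also fails if it takes over 42 s, if anything falls off the work surface, if the arm or the gripper's body presses on something with over 40 N, if the wrist force passes 120 N, or if a joint passes its speed limit or range.

### The arm

A 6-joint arm with a two-finger parallel gripper is mounted at the origin on a cart in front of the work surface, level with it; the furniture and walls round the work are solid. World frame = base frame: x ahead of the robot, y to its left, z up, the work surface at z = 0. Lengths are in m, angles in degrees, forces in N, time in s.
With the tool pointing down it reaches from about 0.2 to 0.875 m from the base axis. Payload 3.4 kg.
Tool frame: the origin (TCP) lies at the very end of the fingers, on their centre line; the grasp point (between the pads) lies 19 mm behind it (robot.hold_point_z is the distance from the TCP to the grasp point, in m); z points along the fingers, y is the direction in which the jaws open and shut (so a half turn about z gives the same grasp; the last joint's range is limited). The gripper opens to 94 mm and grips with 3 to 60 N. Pads are 16 mm wide; open, the fingers measure 119 mm over their backs; the gripper's body (75 mm by 177 mm) begins 78 mm behind the grasp point.
Start: joints at [61.536, 15.808, 86.224, -0, 77.962, -6.933], TCP at [0.211, 0.535, 0.205] pointing down, gripper open.
Joint ranges: [-165.64, 165.64], [-43.16, 119.46], [12.63, 154.43], [-67.54, 247.53], [6.08, 155.33], [-154.97, 154.97]. Speed limits (degrees/s): [147.25, 147.25, 180, 180, 180, 180].

### API

Orientations are given as a 3x3 rotation matrix whose columns are the frame's x, y, z axes.
In Python, from station import robot gives the robot as it stands.
- The arm moves only by the shell command python3 -m jog 'ROWS' [OPENING] [FORCE]. ROWS is JSON, a list that holds one entry, the list of rows, each a list of 6 numbers: the shift along the tool's x, y, z in units of 0.04 m (1.0 is 0.04 m), then the turn, a rotation vector about the tool's x, y, z in units of 0.15 rad (1.0 is 0.15 rad). In form: [[[dx, dy, dz, ax, ay, az], ...]]. A call has 1 to 20 rows; each row shifts and turns the commanded pose from where the row before left it, along the tool's axes as they then stand; what a row does not reach is not made up. A row lasts 1/10 s, in which the tool goes at most 50 mm and 8.59 degrees, less where a joint would pass 70% of its speed; a pose out of reach is approached as far as the arm can. A call with a number of a shift or a turn outside -1 to 1 is refused whole. A call with a gripper value outside its range is refused whole. OPENING is the gripper command: -1 is shut, 1 is fully open, values between are in proportion, set as the call begins (- or left out, the last holds). The fingers move at their own pace and stop on an object; FORCE is the grip in N (left out, the last holds). Time passes only in rows, so rows that do not move let the fingers close. It gives the time, the measured TCP pose, the force and the opening at its end, in the units of the state.
- robot.sense(): the state, without advancing time (a new reading comes with each control period).
- robot.capture(name): name is "side" or "top"; returns the picture (420x560x3 uint8, red, green, blue); there is no depth.
- robot.calibration(name): a dict with "fx", "fy", "cx", "cy" (pixels), "k1" (the pictures are not rectified: a ray, as slopes to the right and down, at radius r is drawn at 1 + k1 r^2 times it, then the intrinsics apply), "T" (4x4, takes a point from camera to world coordinates). Camera axes: x right, y up, looking along -z (the intrinsics and any distortion apply to the point x, -y, -z); pixel columns grow to the right and rows downward; lengths in m; the calibration is good to about 2 mm. A picture is of the moment at which its call begins. calibration takes no time and is no camera call.
- robot.close_job(): hands the job in, once; it reports no verdict.
The state is a dict: "t": time; "q": joint angles; "joint_velocities": joint speeds; "effort": joint torques, N m; "tcp_pos": TCP position; "eef_rot": TCP orientation; "force": force on the tool from outside, world axes, zero at the start; "wrist_torque": the same for the moment, N m; "width": finger opening in m.
Only numpy, scipy, OpenCV 4.12 (cv2) and the standard library are available. Lean on these libraries where they do the work, as an engineer would, in place of code of your own. Each camera call takes 0.05 s, during which the arm holds its last target.

## Working session

There is one attempt and no reset: what is moved stays moved. The work goes in short steps, Python scripts to look and compute and a shell command to move; the robot and the scene stay as the last step left them, time stands still between calls to the robot, and variables do not carry over. Pictures are saved under pics/ and viewed, and the job is handed in when it is done.

```bash
mkdir -p pics; ls
python3 - <<'E'
from station import robot
import cv2
for n in("side","top"):
    im=robot.capture(n); cv2.imwrite(f"pics/{n}0.png",im[:,:,::-1])
    c=robot.calibration(n); print(n,c)
s=robot.sense();print(s)
E
```

```text
pics
side {'fx': 395.5416933392209, 'fy': 395.5416933392209, 'cx': 275.5005308002997, 'cy': 200.75499888991106, 'k1': -0.1060802077671128, 'T': array([[-0.74065525, -0.58239193,  0.33503649,  0.79569163],
       [ 0.67175382, -0.65173932,  0.35211171,  0.61175387],
       [ 0.01328944,  0.48585543,  0.87393815,  0.80807147],
       [ 0.        ,  0.        ,  0.        ,  1.        ]])}
top {'fx': 424.5574214110129, 'fy': 424.5574214110129, 'cx': 281.05312289543116, 'cy': 211.7235328246369, 'k1': -0.0768493351135067, 'T': array([[-1.10719408e-02,  9.94755011e-01, -1.01685198e-01,
         3.97314525e-01],
       [-9.99938700e-01, -1.10047422e-02,  1.22180636e-03,
         2.97206978e-01],
       [ 9.63786091e-05,  1.01692493e-01,  9.94815876e-01,
         1.10525612e+00],
       [ 0.00000000e+00,  0.00000000e+00,  0.00000000e+00,
         1.00000000e+00]])}
{'t': 0.1, 'q': array([ 6.15364486e+01,  1.58418552e+01,  8.62880814e+01, -1.44089600e-04,
        7.79636084e+01, -6.93555651e+00]), 'joint_velocities': array([-0.06446692, -0.0773645 , -0.15285232,  0.03760538,  0.09410216,
       -0.11062172]), 'effort': array([ 2.60134831e-03, -4.05456305e+01, -2.37779832e+01,  7.03817862e-02,
        2.98298348e-02, -4.52478912e-05]), 'tcp_pos': array([0.21077876, 0.53440868, 0.2047118 ]), 'eef_rot': array([[-9.30238501e-01,  3.66954670e-01, -7.75965900e-04],
       [ 3.66955439e-01,  9.30237412e-01, -1.43648264e-03],
       [ 1.94708496e-04, -1.62101637e-03, -9.99998667e-01]]), 'force': array([ 0.66016085,  1.37459001, -0.03157853]), 'wrist_torque': array([ 0.01380663, -0.01792971, -0.01573592]), 'width': 0.09425804925482911}
```

View pics/top0.png

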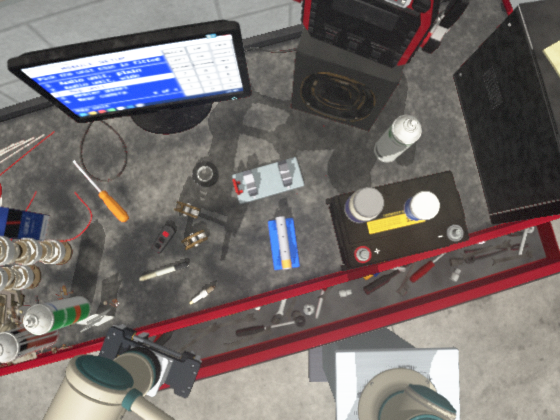

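View pics/side0.png

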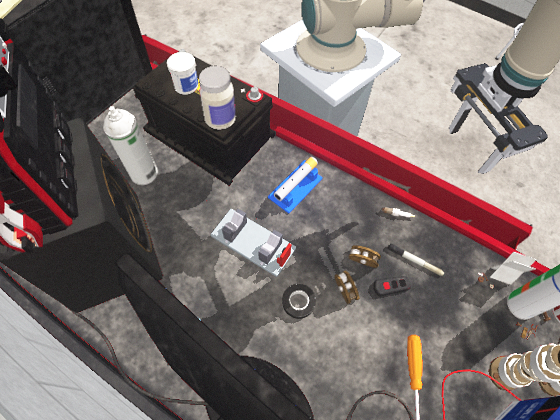

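```bash
cat > h.py <<'E'
import numpy as np,cv2
from station import robot
def ray(n,uv):
    c=robot.calibration(n);K=np.array([[c['fx'],0,c['cx']],[0,c['fy'],c['cy']],[0,0,1.]])
    p=cv2.undistortPoints(np.array(uv,float).reshape(-1,1,2),K,np.array([c['k1'],0,0,0,0.])).reshape(-1,2)
    T=c['T'];d=np.c_[p[:,0],-p[:,1],-np.ones(len(p))]@T[:3,:3].T
    return T[:3,3],d
def onz(n,uv,z):
    o,d=ray(n,uv);return o+d*((z-o[2])/d[:,2])[:,None]
def proj(n,P):
    c=robot.calibration(n);T=c['T'];p=(np.atleast_2d(P)-T[:3,3])@T[:3,:3]
    a=np.c_[p[:,0],-p[:,1]]/(-p[:,2:]);a=a*(1+c['k1']*(a**2).sum(1))[:,None]
    return a*[c['fx'],c['fy']]+[c['cx'],c['cy']]
def grab(n,f):
    im=robot.capture(n);cv2.imwrite(f,im[:,:,::-1]);return im
E
python3 - <<'E'
import cv2
a=cv2.imread('pics/top0.png')[145:285,215:325];b=cv2.imread('pics/side0.png')[145:285,200:340]
cv2.imwrite('pics/tc.png',cv2.resize(a,None,fx=4.2,fy=4.2,interpolation=2));cv2.imwrite('pics/sc.png',cv2.resize(b,None,fx=4.2,fy=4.2,interpolation=2))
E
```

```text
(no output)
```

View pics/tc.png

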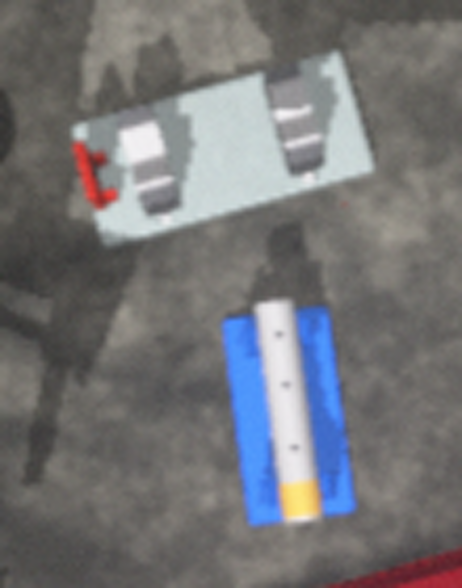

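View pics/sc.png

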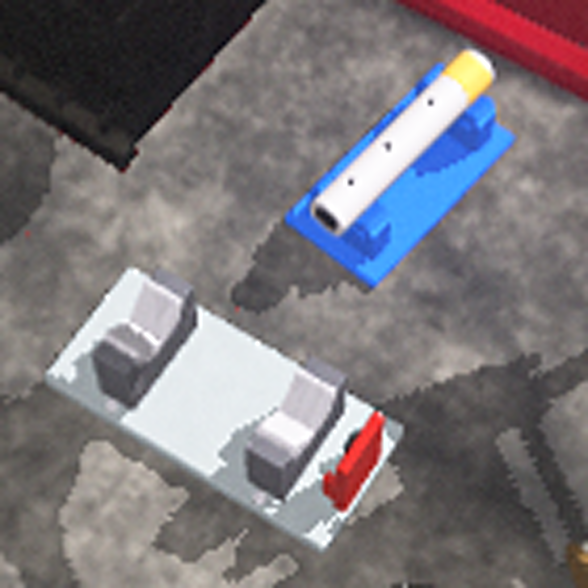

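```bash
cat > m.py <<'E'
from h import *
def full(o,p): return np.array(o)+ (np.array(p,float)+.5)/4.2-.5
def rep(nm,c,L):
    c=np.array(c)[:,:2];ctr=c.mean(0)
    e=[np.linalg.norm(c[i]-c[(i+1)%4]) for i in range(4)]
    i=int(np.argmax(e)); 
    d=(c[i]-c[(i+1)%4])+(c[(i+3)%4]-c[(i+2)%4])
    print(nm,ctr.round(4),'edges',np.round(e,4),'ang',np.degrees(np.arctan2(d[1],d[0])).round(2))
to=(215,145);so=(200,145)
st=onz('top',full(to,[(73,126),(337,52),(374,168),(106,244)]),.012);rep('stand top',st,0)
# side: bottom edges visible include thickness; top corners
ss=onz('side',full(so,[(130,268),(47,374),(322,542),(404,426)]),.012);rep('stand side',ss,0)
r=onz('top',full(to,[(222,321),(328,308),(355,512),(250,524)]),.008);rep('rest top',r,0)
for n in('top','side'):
    im=cv2.imread(f'pics/{n}0.png');hsv=cv2.cvtColor(im,cv2.COLOR_BGR2HSV)
    m=((hsv[...,1]<40)&(hsv[...,2]>150))|((hsv[...,0]>15)&(hsv[...,0]<35)&(hsv[...,1]>80)&(hsv[...,2]>150))
    m=m.astype(np.uint8)
    w=np.zeros_like(m)
    if n=='top': w[210:275,265:300]=1
    else: w[150:205,265:325]=1
    m*=w
    k,l,s,c=cv2.connectedComponentsWithStats(m);j=1+np.argmax(s[1:,4])
    pts=np.argwhere(l==j)[:,::-1].astype(np.float32)
    print(n,cv2.minAreaRect(pts),s[j])
    b=cv2.boxPoints(cv2.minAreaRect(pts));P=onz(n,b,.045);rep('shaft '+n,P,0)
    if n=='side': print(P.round(4))
E
python3 m.py
```

```text
stand top [0.5936 0.3299] edges [0.1711 0.0769 0.1726 0.0771] ang -74.69
stand side [0.5932 0.3301] edges [0.075  0.1704 0.0757 0.1726] ang 105.71
rest top [0.4267 0.2908] edges [0.0659 0.1262 0.0646 0.1256] ang 7.05
top ((283.3769836425781, 242.515380859375), (53.45896530151367, 9.302604675292969), 82.87498474121094) [276 216  16  54 447]
shaft top [0.4288 0.291 ] edges [0.0233 0.1331 0.0231 0.1331] ang 6.47
side ((296.1519775390625, 177.32359313964844), (18.965810775756836, 56.54476547241211), 55.3758430480957) [274 156  51  45 553]
shaft side [0.4249 0.2902] edges [0.1419 0.0498 0.1383 0.0468] ang -3.24
[[0.4903 0.2633 0.045 ]
 [0.3486 0.2701 0.045 ]
 [0.3613 0.3182 0.045 ]
 [0.4993 0.3092 0.045 ]]
```

Run:
```python
from h import *
print(onz('top',[(328,188),(343,264),(215,196),(185,210),(196,238),(165,237),(205,173),(295,85),(380,150)],.0).round(3))
print(onz('top',[(328,188),(343,264),(295,115)],.12).round(3))
to=(215,145)
f=lambda p:np.array(to)+(np.array(p,float)+.5)/4.2-.5
print(onz('top',f([(278,334),(287,384),(295,447)]),.057).round(4))
print(onz('side',np.array((200,145))+(np.array([(351,182),(388,146),(431,101)])+.5)/4.2-.5,.055).round(4))
```

```text
[[0.572 0.171 0.   ]
 [0.372 0.137 0.   ]
 [0.554 0.469 0.   ]
 [0.518 0.548 0.   ]
 [0.444 0.519 0.   ]
 [0.447 0.6   0.   ]
 [0.616 0.496 0.   ]
 [0.856 0.254 0.   ]
 [0.673 0.03  0.   ]]
[[0.553 0.185 0.12 ]
 [0.375 0.154 0.12 ]
 [0.731 0.26  0.12 ]]
[[0.4736 0.2969 0.057 ]
 [0.4441 0.2919 0.057 ]
 [0.4071 0.2876 0.057 ]]
[[0.4724 0.2956 0.055 ]
 [0.4424 0.2923 0.055 ]
 [0.405  0.2869 0.055 ]]
```

```bash
python3 -m jog '[[[-0.5,-0.25,0,0,0,0],[-0.75,-0.38,0,0,0,0],[-0.75,-0.38,0,0,0,0],[-0.75,-0.38,0,0,0,0],[-0.75,-0.38,0,0,0,0],[-0.75,-0.38,0,0,0,0],[-0.75,-0.38,0,0,0,0],[-0.75,-0.38,0,0,0,0],[-0.75,-0.38,0,0,0,0],[-0.75,-0.4,0,0,0,0],[0,0,0.2,0,0,-0.83],[0,0,0.3,0,0,-0.84],[0,0,0.4,0,0,-0.84],[0,0,0.4,0,0,-0.83],[0,0,0,0,0,0],[0,0,0,0,0,0]]]' 1 30
cat > d.py <<'E'
import sys
from h import *
# target x y z, desired tool-x heading deg
x,y,z,a=map(float,sys.argv[1:5]);s=robot.sense();R=s['eef_rot']
ta=np.radians(a);Rd=np.array([[np.cos(ta),np.sin(ta),0],[np.sin(ta),-np.cos(ta),0],[0,0,-1.]])
rv=cv2.Rodrigues(R.T@Rd)[0].ravel()
print('t',s['t'],'tcp',s['tcp_pos'].round(4),'head',np.degrees(np.arctan2(R[1,0],R[0,0])).round(2),'F',s['force'].round(2),'M',s['wrist_torque'].round(2),'w',round(s['width'],4))
print('units xyz',(R.T@(np.array([x,y,z])-s['tcp_pos'])/.04).round(3),'rot',(rv/.15).round(3))
E
python3 d.py .4275 .2903 .026 187.2
```

```text
t: 1.7
tcp_pos: [0.4265, 0.2911, 0.1534]
eef_rot: [[-0.992, -0.122, -0.001], [-0.122, 0.992, -0.0], [0.001, -0.0, -1.0]]
force: [0.2, -0.3, 0.5]
width: 0.0938
t 1.7 tcp [0.4265 0.2911 0.1534] head -172.97 F [ 0.2  -0.27  0.52] M [0.01 0.03 0.  ] w 0.0938
units xyz [-0.025 -0.023  3.184] rot [-0.001 -0.005 -0.02 ]
```

```bash
python3 -m jog '[[[0,0,0.5,0,0,0],[0,0,0.5,0,0,0],[0,0,0.5,0,0,0],[0,0,0.3,0,0,0],[0,0,0,0,0,0]]]'
python3 - <<'E'
from h import *
for n,(y,x) in (('top',(145,215)),('side',(110,200))):
    im=robot.capture(n)[y:y+140,x:x+140,::-1];cv2.imwrite(f'pics/{n}1.png',cv2.resize(im,None,fx=4.2,fy=4.2,interpolation=2))
E
```

```text
t: 2.2
tcp_pos: [0.426, 0.2909, 0.0807]
eef_rot: [[-0.992, -0.124, -0.002], [-0.124, 0.992, -0.001], [0.002, -0.001, -1.0]]
force: [-0.5, 0.4, -0.1]
width: 0.0938
```

View pics/top1.png

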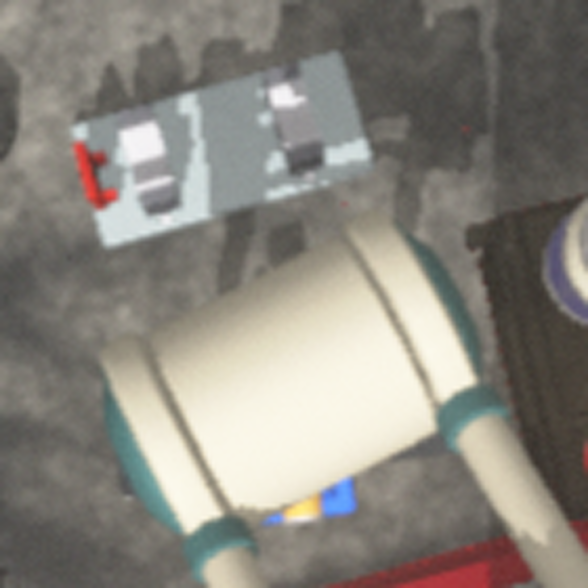

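View pics/side1.png

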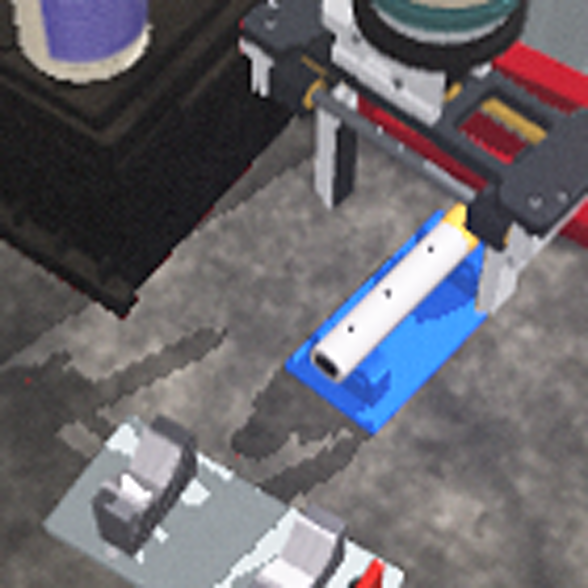

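```bash
python3 -m jog '[[[-0.03,0,0.4,0,0,0],[0,-0.02,0.4,0,0,0],[0,0,0.35,0,0,0],[0,0,0.2,0,0,0],[0,0,0,0,0,0],[0,0,0,0,0,0]]]'; python3 d.py .4275 .2903 .026 187.2
```

```text
t: 2.9
tcp_pos: [0.4286, 0.2909, 0.0282]
eef_rot: [[-0.992, -0.125, 0.001], [-0.125, 0.992, 0.001], [-0.001, 0.001, -1.0]]
force: [-0.5, -0.0, 1.2]
width: 0.0939
t 2.9 tcp [0.4286 0.2909 0.0282] head -172.83 F [-0.54 -0.05  1.16] M [ 0.01 -0.04  0.01] w 0.0939
units xyz [ 0.03  -0.011  0.056] rot [ 0.004  0.01  -0.004]
```

```bash
python3 -m jog '[[[0,0,0.05,0,0,0],[0,0,0,0,0,0],[0,0,0,0,0,0],[0,0,0,0,0,0],[0,0,0,0,0,0],[0,0,0,0,0,0],[0,0,0,0,0,0],[0,0,0,0,0,0],[0,0,0,0,0,0],[0,0,0,0,0,0]]]' -1 30; python3 d.py .4275 .2903 .026 187.2
```

```text
t: 3.9
tcp_pos: [0.428, 0.2904, 0.0255]
eef_rot: [[-0.992, -0.125, 0.0], [-0.125, 0.992, -0.0], [-0.0, -0.0, -1.0]]
force: [0.4, -0.7, -0.4]
width: 0.0231
t 3.9 tcp [0.428  0.2904 0.0255] head -172.82 F [ 0.4  -0.72 -0.4 ] M [-0.03 -0.09 -0.02] w 0.0231
units xyz [ 0.012 -0.001 -0.013] rot [-0.001  0.    -0.003]
```

```bash
python3 -m jog '[[[0,0,-0.2,0,0,0],[0,0,-0.4,0,0,0],[0,0,-0.5,0,0,0],[0,0,-0.5,0,0,0],[0,0,-0.5,0,0,0],[0,0,-0.4,0,0,0],[0,0,-0.2,0,0,0],[0,0,0,0,0,0],[0,0,0,0,0,0]]]'; python3 d.py .5935 .330 .15 105.4
python3 - <<'E'
from h import *
for n,(y,x) in (('top',(145,215)),('side',(80,220))):
    im=robot.capture(n)[y:y+140,x:x+140,::-1];cv2.imwrite(f'pics/{n}2.png',cv2.resize(im,None,fx=4.2,fy=4.2,interpolation=2))
E
```

```text
t: 4.8
tcp_pos: [0.4273, 0.2902, 0.1329]
eef_rot: [[-0.992, -0.125, -0.001], [-0.125, 0.992, -0.0], [0.001, -0.0, -1.0]]
force: [-0.7, 0.6, -3.0]
width: 0.0233
t 4.8 tcp [0.4273 0.2902 0.1329] head -172.83 F [-0.74  0.56 -2.99] M [-0.    0.03  0.  ] w 0.0233
units xyz [-4.245  0.467 -0.433] rot [-8.000e-03 -5.000e-03  9.514e+00]
```

View pics/side2.png

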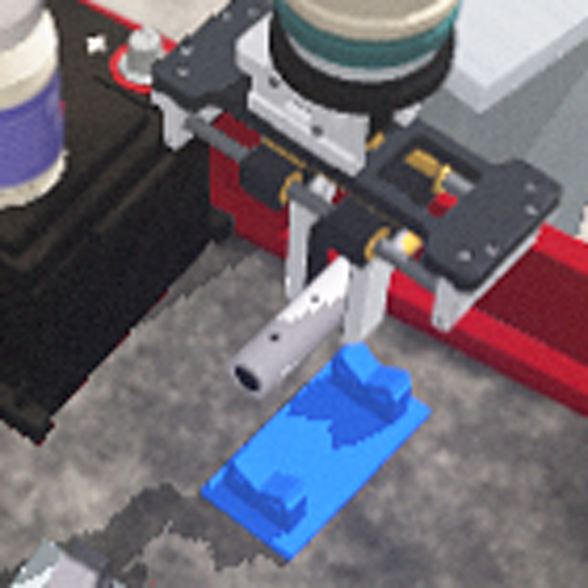

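```bash
python3 -m jog '[[[-0.4,0,-0.1,0,0,0],[-0.6,0,-0.1,0,0,0],[-0.7,0,-0.1,0,0,0],[-0.7,0.1,-0.1,0,0,0],[-0.7,0.1,0,0,0,0],[-0.6,0.1,0,0,0,0],[-0.4,0.1,0,0,0,0],[-0.15,0.07,0,0,0,0.3],[0,0,0,0,0,0.6],[0,0,0,0,0,0.8],[0,0,0,0,0,0.9],[0,0,0,0,0,0.9],[0,0,0,0,0,0.9],[0,0,0,0,0,0.9],[0,0,0,0,0,0.9],[0,0,0,0,0,0.9],[0,0,0,0,0,0.9],[0,0,0,0,0,0.8],[0,0,0,0,0,0.5],[0,0,0,0,0,0.2]]]'; python3 -m jog '[[[0,0,0,0,0,0],[0,0,0,0,0,0]]]'; python3 d.py .5935 .330 .11 105.4
python3 - <<'E'
from h import *
for n,(y,x) in (('top',(125,200)),('side',(150,180))):
    im=robot.capture(n)[y:y+140,x:x+140,::-1];cv2.imwrite(f'pics/{n}3.png',cv2.resize(im,None,fx=4.2,fy=4.2,interpolation=2))
E
```

```text
t: 6.9
tcp_pos: [0.5937, 0.3301, 0.1478]
eef_rot: [[-0.266, 0.964, -0.003], [0.964, 0.266, -0.001], [-0.0, -0.003, -1.0]]
force: [0.0, 0.8, -2.5]
width: 0.0234
t: 7.1
tcp_pos: [0.5939, 0.3302, 0.1484]
eef_rot: [[-0.268, 0.963, -0.002], [0.963, 0.268, -0.001], [-0.0, -0.002, -1.0]]
force: [-0.2, 0.0, -3.0]
width: 0.0231
t 7.1 tcp [0.5939 0.3302 0.1484] head 105.56 F [-0.16  0.03 -2.97] M [-0.04  0.03  0.  ] w 0.0231
units xyz [-0.003 -0.009  0.96 ] rot [-0.012  0.001  0.019]
```

View pics/side3.png

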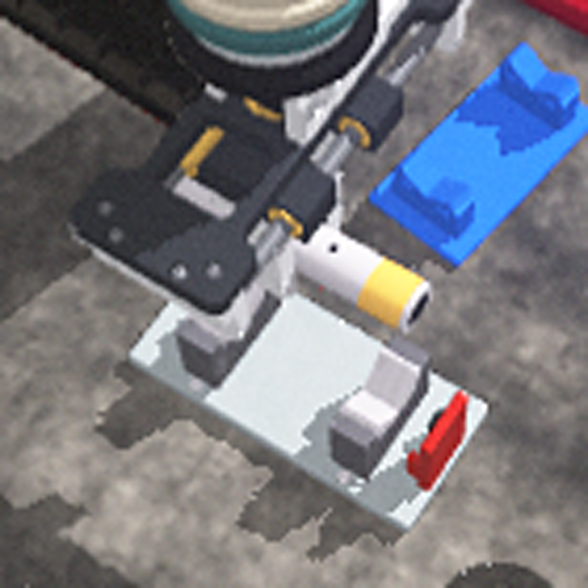

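View pics/top3.png

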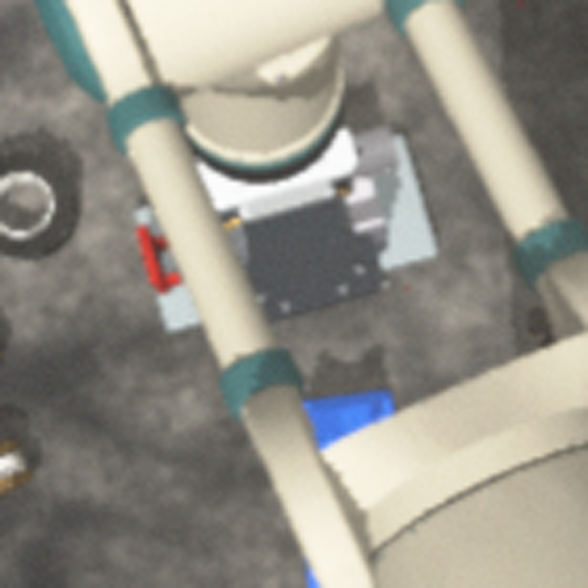

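```bash
python3 -m jog '[[[0,0,0.3,0,0,0],[0,0,0.5,0,0,0],[0,0,0.5,0,0,0],[0,0,0.5,0,0,0],[0,0,0.3,0,0,0],[0,0,0.2,0,0,0],[0,0,0.1,0,0,0],[0,0,0,0,0,0],[0,0,0,0,0,0]]]'; python3 d.py .5935 .330 .0405 105.4
python3 - <<'E'
from h import *
for n,(y,x) in (('side',(170,200)),):
    im=robot.capture(n)[y:y+115,x:x+115,::-1];cv2.imwrite(f'pics/{n}4.png',cv2.resize(im,None,fx=5,fy=5,interpolation=2))
E
```

```text
t: 8.1
tcp_pos: [0.5949, 0.3307, 0.0543]
eef_rot: [[-0.268, 0.964, 0.002], [0.964, 0.268, 0.001], [0.0, 0.002, -1.0]]
force: [0.1, 0.2, -2.9]
width: 0.0234
t 8.1 tcp [0.5949 0.3307 0.0543] head 105.53 F [ 0.11  0.19 -2.87] M [-0.05  0.07  0.03] w 0.0234
units xyz [-0.007 -0.039  0.345] rot [ 0.011 -0.002  0.015]
```

View pics/side4.png

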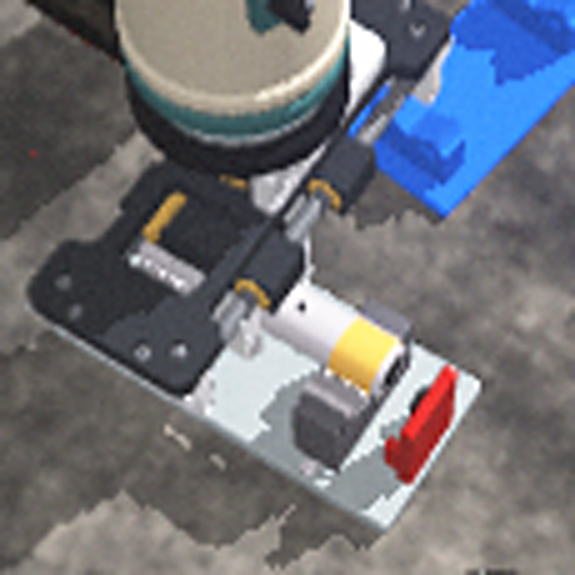

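```bash
python3 -m jog '[[[0,0,0.05,0,0,0],[0,0,0.05,0,0,0],[0,0,0.05,0,0,0],[0,0,0.05,0,0,0],[0,0,0,0,0,0],[0,0,0,0,0,0]]]';python3 d.py .5935 .330 .0405 105.4
```

```text
t: 8.75
tcp_pos: [0.5942, 0.3304, 0.0454]
eef_rot: [[-0.268, 0.964, -0.0], [0.964, 0.268, -0.0], [0.0, -0.0, -1.0]]
force: [0.0, -0.5, -2.5]
width: 0.0236
t 8.75 tcp [0.5942 0.3304 0.0454] head 105.53 F [ 0.04 -0.51 -2.47] M [-0.05  0.01 -0.04] w 0.0236
units xyz [-0.004 -0.02   0.121] rot [-0.001 -0.     0.015]
```

```bash
python3 -m jog '[[[0,0,0.02,0,0,0],[0,0,0.02,0,0,0],[0,0,0.02,0,0,0],[0,0,0.02,0,0,0],[0,0,0,0,0,0],[0,0,0,0,0,0]]]';python3 d.py .5935 .330 .0405 105.4
```

```text
t: 9.35
tcp_pos: [0.5943, 0.3304, 0.0422]
eef_rot: [[-0.268, 0.963, 0.0], [0.963, 0.268, 0.0], [0.0, 0.0, -1.0]]
force: [0.3, 0.0, -2.8]
width: 0.0234
t 9.35 tcp [0.5943 0.3304 0.0422] head 105.53 F [ 0.33  0.04 -2.81] M [-0.04  0.07  0.  ] w 0.0234
units xyz [-0.006 -0.021  0.044] rot [ 0.    -0.     0.015]
```

```bash
python3 -m jog '[[[0,0,0.01,0,0,0],[0,0,0.01,0,0,0],[0,0,0,0,0,0]]]';python3 -m jog '[[[0,0,0.01,0,0,0],[0,0,0,0,0,0],[0,0,0,0,0,0]]]';python3 d.py .5935 .330 .0405 105.4
```

```text
t: 9.65
tcp_pos: [0.5942, 0.3304, 0.0414]
eef_rot: [[-0.268, 0.964, -0.0], [0.964, 0.268, 0.0], [0.0, -0.0, -1.0]]
force: [-0.3, 0.1, -3.1]
width: 0.0232
t: 9.95
tcp_pos: [0.5943, 0.3304, 0.0411]
eef_rot: [[-0.268, 0.963, 0.0], [0.963, 0.268, 0.0], [0.0, 0.0, -1.0]]
force: [-0.5, 0.3, -3.6]
width: 0.023
t 9.95 tcp [0.5943 0.3304 0.0411] head 105.53 F [-0.49  0.25 -3.62] M [-0.05  0.03 -0.03] w 0.023
units xyz [-0.005 -0.021  0.014] rot [ 0.    -0.     0.015]
```

```bash
for i in 1 2; do :; done; python3 -m jog '[[[0,0,0.01,0,0,0],[0,0,0.01,0,0,0],[0,0,0,0,0,0],[0,0,0,0,0,0]]]';python3 d.py .5935 .330 .0405 105.4
```

```text
t: 10.35
tcp_pos: [0.5943, 0.3304, 0.0406]
eef_rot: [[-0.268, 0.964, 0.0], [0.964, 0.268, 0.0], [0.0, 0.0, -1.0]]
force: [-1.1, 0.5, -0.7]
width: 0.0228
t 10.35 tcp [0.5943 0.3304 0.0406] head 105.52 F [-1.14  0.46 -0.69] M [-0.15  0.14 -0.03] w 0.0228
units xyz [-0.005 -0.021  0.001] rot [ 0.001 -0.     0.014]
```

```bash
python3 -m jog '[[[0,0,0.01,0,0,0],[0,0,0.01,0,0,0],[0,0,0,0,0,0],[0,0,0,0,0,0]]]';python3 d.py .5935 .330 .0405 105.4
```

```text
t: 10.75
tcp_pos: [0.5943, 0.3304, 0.0405]
eef_rot: [[-0.268, 0.963, 0.001], [0.963, 0.268, 0.0], [0.0, 0.001, -1.0]]
force: [-2.8, -1.5, 4.5]
width: 0.023
t 10.75 tcp [0.5943 0.3304 0.0405] head 105.53 F [-2.84 -1.51  4.54] M [-0.24  0.45 -0.04] w 0.023
units xyz [-0.005 -0.023  0.   ] rot [ 0.004 -0.001  0.015]
```

```bash
python3 -m jog '[[[0,-0.01,0.01,0,0,0],[0,0,0.01,0,0,0],[0,0,0,0,0,0],[0,0,0,0,0,0],[0,0,0,0,0,0]]]';python3 d.py .5935 .330 .0405 105.4
```

```text
t: 11.25
tcp_pos: [0.5943, 0.3305, 0.0405]
eef_rot: [[-0.268, 0.963, 0.002], [0.963, 0.268, 0.001], [0.0, 0.002, -1.0]]
force: [-3.1, -1.3, 7.7]
width: 0.0229
t 11.25 tcp [0.5943 0.3305 0.0405] head 105.53 F [-3.08 -1.34  7.67] M [-0.27  0.51 -0.08] w 0.0229
units xyz [-0.006 -0.023 -0.001] rot [ 0.012 -0.001  0.015]
```

```bash
python3 -m jog '[[[0,-0.01,0,0,0,0],[0,-0.01,0.01,0,0,0],[0,0,0.01,0,0,0],[0,0,0,0,0,0],[0,0,0,0,0,0],[0,0,0,0,0,0]]]';python3 d.py .5935 .330 .0405 105.4
```

```text
t: 11.85
tcp_pos: [0.5943, 0.3305, 0.0404]
eef_rot: [[-0.268, 0.963, 0.003], [0.963, 0.268, 0.001], [0.0, 0.004, -1.0]]
force: [-2.6, -2.3, 9.5]
width: 0.0233
t 11.85 tcp [0.5943 0.3305 0.0404] head 105.53 F [-2.62 -2.34  9.55] M [-0.33  0.48 -0.03] w 0.0233
units xyz [-0.005 -0.023 -0.002] rot [ 0.025 -0.002  0.015]
```

```bash
python3 -m jog '[[[0,-0.02,0,0,0,0],[0,-0.02,0,0,0,0],[0,0,0,0,0,0],[0,0,0,0,0,0],[0,0,0,0,0,0]]]';python3 d.py .5935 .330 .0405 105.4
```

```text
t: 12.35
tcp_pos: [0.5943, 0.3305, 0.0404]
eef_rot: [[-0.268, 0.963, 0.006], [0.963, 0.268, 0.002], [0.0, 0.007, -1.0]]
force: [0.3, -1.2, 8.3]
width: 0.0229
t 12.35 tcp [0.5943 0.3305 0.0404] head 105.53 F [ 0.26 -1.16  8.26] M [-0.14 -0.07 -0.08] w 0.0229
units xyz [-0.006 -0.023 -0.002] rot [ 0.045 -0.003  0.015]
```

```bash
python3 -m jog '[[[0,0,0.01,0,0,0],[0,0,0.01,0,0,0],[0,0,0.01,0,0,0],[0,0,0,0,0,0],[0,0,0,0,0,0],[0,0,0,0,0,0]]]';python3 d.py .5935 .330 .0405 105.4
```

```text
t: 12.95
tcp_pos: [0.5944, 0.3305, 0.0404]
eef_rot: [[-0.268, 0.963, 0.007], [0.963, 0.268, 0.002], [0.0, 0.007, -1.0]]
force: [-1.1, -0.6, 13.3]
width: 0.0234
t 12.95 tcp [0.5944 0.3305 0.0404] head 105.53 F [-1.07 -0.58 13.34] M [-0.29  0.25 -0.  ] w 0.0234
units xyz [-0.005 -0.025 -0.003] rot [ 0.049 -0.003  0.015]
```

```bash
python3 -m jog '[[[0,-0.01,0,0,0,0],[0,0,0,0,0,0],[0,0,0,0,0,0],[0,0,0,0,0,0],[0,0,0,0,0,0],[0,0,0,0,0,0],[0,0,0,0,0,0],[0,0,0,0,0,0]]]';python3 d.py .5935 .330 .0405 105.4
python3 - <<'E'
from h import *
im=grab('side','pics/sidefull5.png')
cv2.imwrite(f'pics/side5.png',cv2.resize(im[170:285,200:315,::-1],None,fx=5,fy=5,interpolation=2))
# band mask + predicted band centre, end, from TCP
s=robot.sense();R=s['eef_rot'];c=s['tcp_pos']-.0195*R[:,2]
hsv=cv2.cvtColor(im,cv2.COLOR_RGB2HSV);m=((hsv[...,0]>18)&(hsv[...,0]<32)&(hsv[...,1]>120)&(hsv[...,2]>130));m[:230]=0;m[260:]=0;m[:,:255]=0;m[:,300:]=0
p=np.argwhere(m)[:,::-1];print(len(p),p.mean(0),'pred band',proj('side',c+R[:,0]*.052+[0,0,.006]),proj('side',[c+R[:,0]*.047+[0,0,.006],c+R[:,0]*.057+[0,0,.006]]))
print(robot.sense()['force'],c)
E
```

```text
t: 13.75
tcp_pos: [0.5944, 0.3305, 0.0404]
eef_rot: [[-0.268, 0.963, 0.008], [0.963, 0.268, 0.003], [0.001, 0.008, -1.0]]
force: [-0.3, -0.8, 12.7]
width: 0.0229
t 13.75 tcp [0.5944 0.3305 0.0404] head 105.53 F [-0.32 -0.82 12.68] M [-0.27  0.11 -0.05] w 0.0229
units xyz [-0.006 -0.024 -0.002] rot [ 0.054 -0.004  0.016]
96 [271.83333333 242.54166667] pred band [[272.70358622 242.3435368 ]] [[270.62873216 241.12134681]
 [274.78468173 243.56905994]]
[-0.43817434 -0.78248241 12.41969807] [0.59423745 0.33041071 0.05986913]
```

View pics/side5.png

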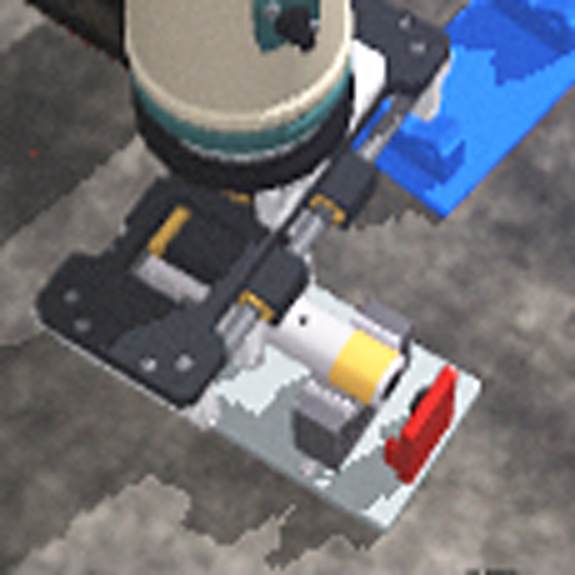

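```bash
python3 -c "
from station import robot
print(robot.close_job());s=robot.sense();print(s['t'],s['force'],s['tcp_pos'],s['width'])"
```

```text
the job is handed in; nothing more can be done
None
the job is handed in; nothing more can be done
```

The shaft is lying in both vees of the stand with its brass-banded end towards the red stop. The gripper is still holding it pressed down, and I handed the job in at about 14 s. The hand-in reports no verdict, and I could not read the robot's state afterwards.

I gripped the shaft across its middle with 30 N, lifted it about 107 mm off the rest, turned it about 82° and lowered it into the vees. It first bore mainly on the +x (far) side, so I yielded sideways until most of that force was gone, then pressed down again.

**Last checks before hand-in:**
- **Press:** the upward force reading was 12.7 N, against about −2.9 N with the shaft hanging free, so the press is about 15.5 N.
- **Sideways force:** under 1 N remained.
- **Height:** the shaft's centre was at about 59.9 mm, where the seated height is 60 mm.
- **Position and direction:** the shaft lay about 0.1° from my measured groove direction. In the last side picture the band was within about 1 pixel (roughly 2 mm) of where it should be.

**Less certain:** the force on each sloping side cannot be measured directly. I take it to bear on both because the shaft stayed put while I moved the commanded position about 2 mm sideways. The fingertips also ended about 1 mm across the groove from my camera estimate of its middle, which is within the 2 mm calibration error.

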